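Start the levelling screw in its nut block

TASK

Lift the levelling screw by its black knob out of the blue socket block and drop it, point down, into the threaded bore of the aluminium nut block so that the white line on the knob stands about a quarter turn clockwise (seen from above) of the block's red line. Turn it backward (anticlockwise) up to and just past the red line until it drops a thread, then forward (clockwise) one full turn so that the two lines meet again and the screw is started. Finish still gripping the knob, holding the screw upright and still; leave the two dowels, the screwdriver and the bottle alone.

Things in the scene. Friction and masses are not known exactly. Their poses are not given: they have to be found in the camera images.
- screw: Steel levelling screw, 92 mm long, 0.22 kg, upright. Origin: centre of the flat end of its point; z up its axis; x toward the knob's white line. Shank 17.6 mm diameter, tapering to 9 mm in the lowest 10 mm. Right-hand thread, 27 mm diameter, 8 mm a turn, begins 34 mm above the point, under the white line. Round black knob 36 mm diameter, 66 to 92 mm above the point, grip at any yaw.
- knob_line (a point): The outer end of the white line on top of the knob, 16 mm from the axis, 92 mm above the point, on the screw's +x side.
- nutblock: Aluminium nut block, 70 x 70 x 60 mm high, fixed, on a thin foot. Origin: centre of its underside; z up; x toward its red line. Vertical bore on its centre, 30 mm wide at the top; inside, a brass thread ridge, 19 mm clear diameter, starts 5 mm below the top at the +x side and winds down clockwise, 8 mm a turn, 2.3 turns; below is a 19 mm guide bore. Sideways play under 1 mm; a freed screw leans up to 5 degrees.
- block_line (a point): Middle of the red line on the block's top, 30 mm from the bore axis on its +x side. It marks the thread start: turned anticlockwise past it, the screw falls 8 mm (complete about 10 degrees past). Gripped tight the screw does not drop until the gripper follows down or lets go. Left free, it stays where it is; it turns easily, with 1.5 mm up and down play in the thread.
- socket: Blue socket block, 60 x 190 x 30 mm, fixed; origin at the centre of its underside, long side along its y. Three holes 19 mm wide, 26 mm deep, 60 mm apart along y; screw and two dowels stand in them in any order, on the hole floors 4 mm above the bench.
- dowel1: Brass dowel 17 mm diameter, 47 mm long, standing in the socket block with its top 51 mm above the bench. Origin at its lower end. Leave alone.
- dowel2: The other, identical brass dowel. Leave alone.
- driver: Yellow screwdriver, 190 mm long, lying on the bench. Leave alone.
- oil: White bottle with a red cap, 44 mm diameter, 85 mm high, standing on the bench; origin at its underside. Leave alone.
- bore_mouth (a point): Centre of the bore's mouth, 60 mm above the block's origin. Height of the screw's point above the block's origin while resting on the thread: 21 mm with the knob line just clockwise of the block line, 19 mm at a quarter turn clockwise, 13 mm after the drop, 5 mm one turn clockwise from there.
Not all that is in view belongs to the job. Of the things shaped like the screw, the steel one is meant.

How it is judged (in metres and radians):
On the way, in this order (a step that is already met when the one before it is completed fails the run):
1. the screw stands in the bore on top of the thread, its line well clockwise of the block's line (horizontal distance between screw and nutblock below 0.004 m and angle between screw's own z axis and vertical below 0.2 rad and z of screw in the frame of nutblock between 0.0155 and 0.024 m and y of knob_line in the frame of nutblock below -0.008 m), for 0.2 s.
2. turned backward up to the thread start: the lines meet with the screw still high (horizontal distance between screw and nutblock below 0.004 m and angle between screw's own z axis and vertical below 0.2 rad and z of screw in the frame of nutblock between 0.0185 and 0.026 m and x of knob_line in the frame of nutblock above 0.008 m and y of knob_line in the frame of nutblock above -0.007 m), for 0.05 s.
3. turned just past the line, the screw has dropped a thread (horizontal distance between screw and nutblock below 0.004 m and z of screw in the frame of nutblock between 0.01 and 0.0158 m and x of knob_line in the frame of nutblock above 0 m and y of knob_line in the frame of nutblock above -0.006 m), for 0.1 s.
At the end, for the whole second after the job is handed in: The screw is one turn into the thread: upright within 0.1 rad, within 4 mm of the bore axis, its point 2.5 to 7.8 mm above the block's underside, the white and red lines within about 50 degrees of each other, and the gripper still gripping the knob with over 4 N, at rest (horizontal distance between screw and nutblock below 0.004 m and angle between screw's own z axis and vertical below 0.1 rad and z of screw in the frame of nutblock between 0.0025 and 0.0078 m and x of knob_line in the frame of nutblock above 0.01 m and contact force between the fingers and screw above 4 N and linear speed of screw below 0.02 m/s and angular speed of screw below 0.2 rad/s); the arm keeps its last pose, push and grip.
It fails at once if a dowel is pulled up or pushed about (distance of any of dowel1, dowel2 from where it was at the start of the episode above 0.015 m).
It fails at once if the screwdriver or the bottle is disturbed (distance of any of driver, oil from where it was at the start of the episode above 0.03 m or angle between oil's own z axis and vertical above 0.5 rad).
It also fails if it takes over 72 s, if anything falls off the work surface, if the arm or the gripper's body presses on something with over 40 N, if the wrist force passes 120 N, or if a joint passes its speed limit or range.

ROBOT

A 6-joint arm with a two-finger parallel gripper is mounted at the origin on the work surface. World frame = base frame: x ahead of the robot, y to its left, z up, the work surface at z = 0. Lengths are in mm, angles in rad, forces in N, time in s.
With the tool pointing down it reaches from about 350 to 775 mm from the base axis. Payload 7.3 kg.
Tool frame: the origin (TCP) lies between the finger pads; the fingertips stand 25 mm ahead of it and the grasp point (between the pads) lies 6 mm ahead of it; z points along the fingers, y is the line along which they close (so a half turn about z gives the same grasp; the last joint's range is limited). The gripper opens to 92 mm and grips with 3 to 60 N. Pads are 19 mm wide; open, the fingers measure 130 mm over their backs; the gripper's body (75 mm by 190 mm) begins 47 mm behind the grasp point.
Start: joints at [-1.436, 0.342, 1.524, -0, 1.275, -0.146], TCP at [145.512, -504.449, 251.741] pointing down, gripper open.
Joint ranges: [-2.53, 2.53], [-0.77, 2.02], [0.04, 2.7], [-1, 4.14], [0.28, 2.66], [-3.11, 3.11]. Speed limits (rad/s): [2.57, 2.57, 3.14, 3.14, 3.14, 3.14].

INTERFACE

Orientations are given as [roll, pitch, yaw] about the fixed x, y, z axes, in that order (R = Rz(yaw) Ry(pitch) Rx(roll)).
In Python, from plant import bot gives the robot as it stands.
- The arm moves only by the tool play_rows, never from a script. Its argument "commands" is a list of rows, each an object of numbers: "x", "y", "z": the shift along the tool's x, y, z in m; "twist": the turn about the tool's z in degrees. In form: [{"x": .., "y": .., "z": .., "twist": ..}, ...]. A call has exactly 8 rows; each row is the pose to reach, as a shift and turn from the pose commanded when the call began, along the tool's axes at that moment; what a row does not reach only later rows make up. A row lasts 1/10 s, in which the tool goes at most 50 mm and 8.59 degrees, less where a joint would pass 70% of its speed; a pose out of reach is approached as far as the arm can. A call with a gripper value outside its range is refused whole. "jaw" is the closure, from 0 (fully open) to 1 (shut), set as the call begins (left out, the last holds). The fingers move at their own pace and stop on an object; the grip force is fixed at half the most. Time passes only in rows, so rows that repeat a pose let the fingers close, or fill a call up. It gives the time, the measured TCP pose, the force, the opening and the grip force at its end, in the units of the state.
- bot.get_obs(): the state, without advancing time (a new reading comes with each control period).
- bot.capture(name): name is "side" or "top" or "wrist"; returns a dict with "pixels" (384x512x3 uint8, red, green, blue), "fx", "fy", "cx", "cy" (pixels), "k1" (the pictures are not rectified: a ray, as slopes to the right and down, at radius r is drawn at 1 + k1 r^2 times it, then the intrinsics apply), "eye" and "rotation" of the camera in the world. Camera axes: x right, y down, z forward; pixel columns grow to the right and rows downward; lengths in mm; the calibration is good to about 2 mm. A picture is of the moment at which its call begins. There is no depth.
- bot.close_job(): hands the job in; it is judged then, once.
The state is a dict: "time": time; "joint_positions": joint angles; "dq": joint speeds; "tau": joint torques, N m; "tool_pos": TCP position; "tcp_rot": TCP orientation; "contact_force": force on the tool from outside, world axes, zero at the start; "moment": the same for the moment, N m; "grip_width": finger opening in mm; "finger_force": force on a finger pad.
Only numpy, scipy, OpenCV 4.12 (cv2) and the standard library are available. Lean on these libraries where they do the work, as an engineer would, in place of code of your own. Each camera call takes 0.05 s, during which the arm holds its last target. There are 200 camera calls.

## Working session

There is one attempt and no reset: what is moved stays moved. The work goes in short steps, Python scripts to look and compute and a tool call to move; the robot and the scene stay as the last step left them, time stands still between calls to the robot, and variables do not carry over. Pictures are saved under pics/ and viewed, at most 10 in all, crops included, and the job is handed in when it is done.

Besides the shell and the picture viewer there is one more tool, called after "Request:" by a JSON object that holds its "op" and its "data", one argument or row to a line. play_rows: Moves the arm, as the interface text tells. Its arguments: {"type":"object","properties":{"commands":{"type":"array"},"jaw":{"type":"number"}},"required":["commands"]}

```bash
mkdir -p pics; ls; cat > h.py <<'E'
import numpy as np, cv2
from plant import bot
def cap(n,save=None):
    c=bot.capture(n); c['eye']=np.array(c['eye']); c['rotation']=np.array(c['rotation'])
    if save: cv2.imwrite('pics/'+save,cv2.cvtColor(c['pixels'],cv2.COLOR_RGB2BGR))
    return c
def ray(c,u,v):
    K=np.array([[c['fx'],0,c['cx']],[0,c['fy'],c['cy']],[0,0,1.]])
    p=cv2.undistortPoints(np.array([[[u,v]]],float),K,np.array([c['k1'],0,0,0.]))[0,0]
    return c['eye'],c['rotation']@np.array([p[0],p[1],1])
def onz(c,u,v,z):
    e,d=ray(c,u,v); return e+d*(z-e[2])/d[2]
def proj(c,P):
    q=c['rotation'].T@(np.array(P,float)-c['eye']); x,y=q[:2]/q[2]; f=1+c['k1']*(x*x+y*y)
    return c['fx']*x*f+c['cx'],c['fy']*y*f+c['cy']
E
python3 - <<'E'
from h import *
ims=[cap(n) for n in("top","side","wrist")]
for c,n in zip(ims,"tsw"):
    print(n,c['fx'],c['k1'],c['eye'],c['rotation'].round(3).tolist())
    cv2.imwrite(f'pics/{n}0.png',cv2.cvtColor(c['pixels'],cv2.COLOR_RGB2BGR))
print(bot.get_obs())
E
```

```text
pics
t 346.7246881689289 -0.022995893800391826 [ 388.5581255   -26.64615142 1011.28371491] [-2.958, 0.019, -1.586]
s 373.31177364405863 0.042074922533724475 [298.5362208  576.02860088 758.07640184] [-2.342, 0.0, -2.715]
w 342.4089754306426 -0.08232617025789979 [ 221.73484642 -482.48645734  384.59401448] [2.844, 0.0, -1.29]
{'time': 0.15, 'joint_positions': array([-1.43597283e+00,  3.42577034e-01,  1.52478534e+00, -2.11761600e-05,
        1.27537687e+00, -1.46032398e-01]), 'dq': array([-2.52526189e-05, -1.49114481e-04, -1.20660395e-03, -1.97306795e-04,
        6.73721389e-04,  3.69706402e-04]), 'tau': array([ 1.05030202e-03, -4.31472087e+01, -2.44352871e+01,  7.18777813e-02,
        5.38319384e-02, -8.72850592e-05]), 'tool_pos': array([ 145.48176235, -504.16439467,  251.20141213]), 'tcp_rot': array([-3.14045532e+00, -1.46808140e-04,  2.80861986e-01]), 'contact_force': array([-0.1099498 , -0.25597221, -0.19466181]), 'moment': array([0.005755  , 0.01432374, 0.02390357]), 'finger_force': 0.0, 'grip_width': 92.01131332909786}
```

```bash
python3 - <<'E'
s=open('h.py').read()
s=s.replace("c['rotation']=np.array(c['rotation'])","c['rotation']=Rotation.from_euler('xyz',c['rotation']).as_matrix()").replace("import numpy as np, cv2","import numpy as np, cv2\nfrom scipy.spatial.transform import Rotation")
open('h.py','w').write(s)
import cv2
a=cv2.imread('pics/t0.png');cv2.imwrite('pics/t0b.png',cv2.resize(a,(800,600),interpolation=cv2.INTER_CUBIC))
E
```

```text
(no output)
```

View pics/t0b.png

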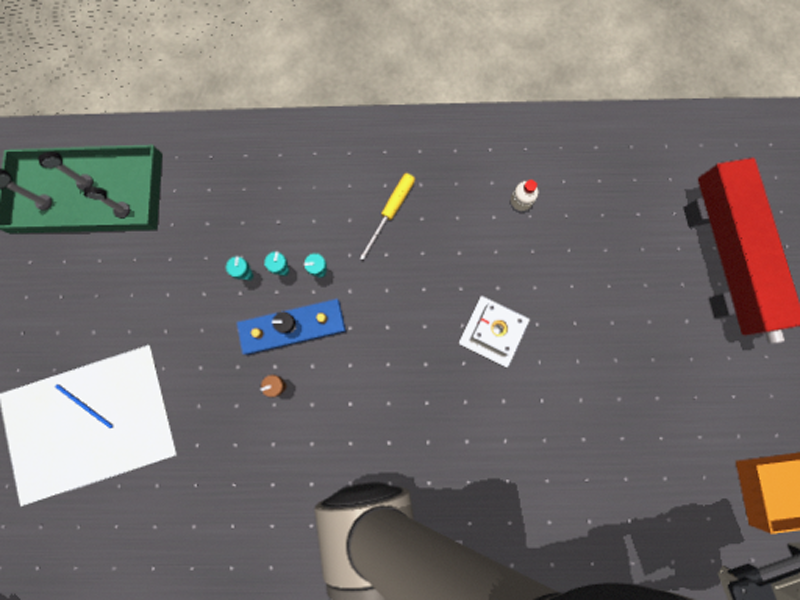

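View pics/s0.png

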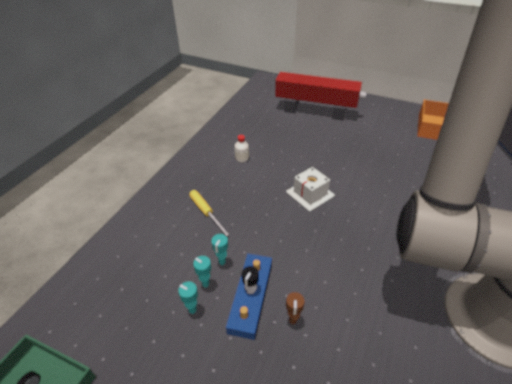

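```bash
python3 - <<'E'
from h import *
c=cap('top'); im=c['pixels'].astype(int); 
def cent(m,lo,hi,z,name):
    m=m.astype(np.uint8); n,l,s,ce=cv2.connectedComponentsWithStats(m)
    for i in range(1,n):
        u,v=ce[i]
        if s[i,4]>1 and lo[0]<u<hi[0] and lo[1]<v<hi[1]: print(name,s[i],ce[i].round(1),onz(c,u,v,z).round(1))
R,G,B=im[...,0],im[...,1],im[...,2]
cent((abs(R-G)<25)&(R<45)&(B<45),(165,190),(200,225),92,'knob')
cent((R>150)&(G>150)&(B>150),(165,190),(200,225),96,'wline')
cent((R>150)&(G<90)&(B<90),(290,180),(345,240),60,'red')
cent((R-B>60)&(G>90),(290,180),(345,240),60,'brass')
cent((R-B>60)&(G>90),(140,190),(225,230),51,'dowel')
E
```

```text
knob [182 205   7   8  16] [186.  209.2] [492.1 162.2  92. ]
wline [174 205   7   2  13] [176.8 205.5] [502.1 186.3  96. ]
brass [308 204   5   3   7] [310. 205.] [ 501.4 -173.5   60. ]
brass [314 205  11  10  55] [319.4 209.1] [ 489.7 -198.8   60. ]
dowel [203 201   6   5  26] [205.3 202.9] [513.7 116.7  51. ]
dowel [161 210   6   6  25] [163.3 212.6] [488.5 234.3  51. ]
```

Request:
{"op": "play_rows", "data": {
  "commands": [
    {"x":0.03,"y":-0.015,"z":0,"twist":-8},
    {"x":0.07,"y":-0.035,"z":0,"twist":-16},
    {"x":0.11,"y":-0.055,"z":0,"twist":-24},
    {"x":0.15,"y":-0.073,"z":0,"twist":-32},
    {"x":0.19,"y":-0.092,"z":0,"twist":-40},
    {"x":0.23,"y":-0.11,"z":0,"twist":-48},
    {"x":0.27,"y":-0.13,"z":0,"twist":-56},
    {"x":0.31,"y":-0.148,"z":0,"twist":-64}
  ],
  "jaw": 0.3
}}

```text
time: 1.0
tool_pos: [403.4, -274.8, 251.7]
tcp_rot: [-3.142, 0.0, 1.404]
contact_force: [0.2, -0.9, -0.3]
grip_width: 64.2
finger_force: 0.0
```

Request:
{"op": "play_rows", "data": {
  "commands": [
    {"x":0.02,"y":0.015,"z":0.005,"twist":-8},
    {"x":0.04,"y":0.033,"z":0.01,"twist":-16},
    {"x":0.06,"y":0.05,"z":0.015,"twist":-24},
    {"x":0.08,"y":0.065,"z":0.02,"twist":-32},
    {"x":0.09,"y":0.073,"z":0.022,"twist":-40},
    {"x":0.09,"y":0.073,"z":0.022,"twist":-48},
    {"x":0.09,"y":0.073,"z":0.022,"twist":-54},
    {"x":0.09,"y":0.073,"z":0.022,"twist":-54}
  ]
}}

```text
time: 1.8
tool_pos: [489.8, -200.0, 229.5]
tcp_rot: [-3.141, -0.0, 2.342]
contact_force: [0.4, 0.2, 0.0]
grip_width: 63.9
finger_force: 0.0
```

```bash
python3 - <<'E'
from h import *
c=cap('wrist','w1.png'); o=bot.get_obs(); print(o['tool_pos'],o['tcp_rot'],o['joint_positions'][5])
E
```

```text
[ 489.71288686 -200.14339703  229.52533616] [-3.14142731e+00 -3.31082058e-04  2.33806958e+00] -1.3001091014548263
```

View pics/w1.png

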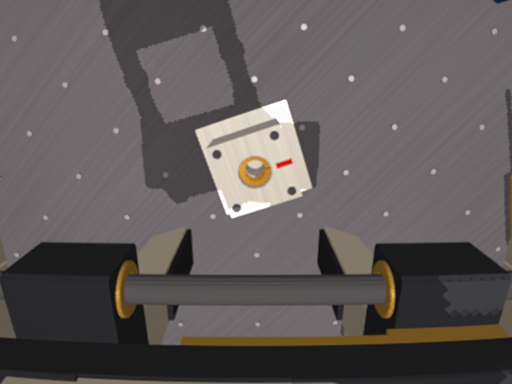

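```bash
cat >> h.py <<'E'
def comps(m,amin=5):
    n,l,s,ce=cv2.connectedComponentsWithStats(m.astype(np.uint8)); return [(ce[i],s[i],l==i) for i in range(1,n) if s[i,4]>=amin]
E
python3 - <<'E'
from h import *
c=cap('wrist'); im=c['pixels'].astype(int); R,G,B=im[...,0],im[...,1],im[...,2]
sub=np.zeros(R.shape,bool); sub[100:225,190:320]=1
red=[k for k in comps(sub&(R>150)&(G<90)&(B<90))]
br=[k for k in comps(sub&(R-B>60)&(G>70),20)]
bl=[k for k in comps(sub&(R<60)&(G<60)&(B<60),20)]
for n,L in(('red',red),('brass',br),('black',bl)):
    for ce,s,m in L:
        print(n,s,ce.round(1),onz(c,*ce,60).round(1))
        if n=='brass':
            ct=max(cv2.findContours(m.astype(np.uint8),0,1)[0],key=len); e=cv2.fitEllipse(ct); print(e,onz(c,*e[0],60))
            P=[onz(c,*q[0],60)[:2] for q in ct]; print(cv2.minEnclosingCircle(np.array(P,np.float32)))
E
```

```text
red [277 159  15   8  58] [283.8 162.9] [ 501.3 -175.    60. ]
brass [239 156  32  30 514] [254.7 172.1] [ 488.3 -199.4   60. ]
((254.63034057617188, 170.718017578125), (28.93051528930664, 31.333803176879883), 99.02864074707031) [ 487.36631868 -198.55299577   60.        ]
((487.5055847167969, -198.80027770996094), 14.624217987060547)
brass [275 158  18  11  54] [283.2 163.3] [ 501.2 -175.6   60. ]
((283.4640197753906, 163.077880859375), (6.008188247680664, 21.34600257873535), 71.96896362304688) [ 501.20643025 -175.26841507   60.        ]
((500.8421936035156, -174.89382934570312), 7.898408889770508)
```

Request:
{"op": "play_rows", "data": {
  "commands": [
    {"x":0.025,"y":0.026,"z":0,"twist":-8},
    {"x":0.059,"y":0.06,"z":0,"twist":-16},
    {"x":0.093,"y":0.095,"z":0,"twist":-24},
    {"x":0.127,"y":0.13,"z":0,"twist":-32},
    {"x":0.161,"y":0.165,"z":0,"twist":-40},
    {"x":0.195,"y":0.2,"z":0,"twist":-48},
    {"x":0.229,"y":0.235,"z":0,"twist":-56},
    {"x":0.262,"y":0.269,"z":0,"twist":-64}
  ]
}}

```text
time: 2.7
tool_pos: [500.4, 177.0, 229.9]
tcp_rot: [-3.141, 0.0, -2.823]
contact_force: [0.8, -0.1, -0.5]
grip_width: 64.6
finger_force: 0.0
```

Request:
{"op": "play_rows", "data": {
  "commands": [
    {"x":0,"y":0,"z":0,"twist":-8},
    {"x":0,"y":0,"z":0,"twist":-16},
    {"x":0,"y":0,"z":0,"twist":-24},
    {"x":0,"y":0,"z":0,"twist":-32},
    {"x":0,"y":0,"z":0,"twist":-37},
    {"x":0,"y":0,"z":0,"twist":-37},
    {"x":0,"y":0,"z":0,"twist":-37},
    {"x":0,"y":0,"z":0,"twist":-37}
  ]
}}

```text
time: 3.5
tool_pos: [500.7, 175.0, 229.7]
tcp_rot: [-3.142, -0.0, -2.183]
contact_force: [0.4, 0.3, 0.4]
grip_width: 64.0
finger_force: 0.0
```

```bash
python3 - <<'E'
from h import *
c=cap('wrist','w2.png'); o=bot.get_obs(); print(o['tool_pos'],o['tcp_rot'],o['joint_positions'][5])
E
```

```text
[500.70091988 175.00436527 229.69099561] [-3.14154581e+00 -4.97651895e-05 -2.18228525e+00] -2.3383391485853906
```

View pics/w2.png

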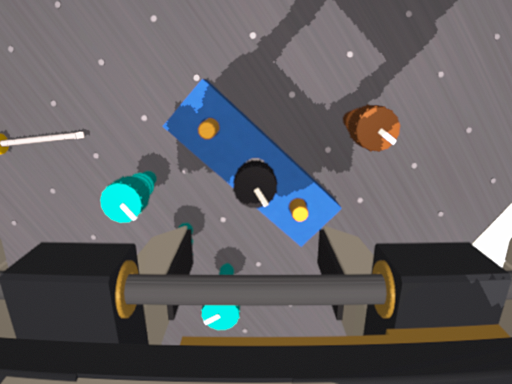

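```bash
python3 - <<'E'
from h import *
c=cap('wrist'); im=c['pixels'].astype(int); R,G,B=im[...,0],im[...,1],im[...,2]
sub=np.zeros(R.shape,bool); sub[150:230,220:290]=1
for ce,s,m in comps(sub&(R<70)&(G<70)&(B<70),100):
    ct=max(cv2.findContours(m.astype(np.uint8),0,1)[0],key=len)
    P=np.array([onz(c,*q[0],96)[:2] for q in cv2.convexHull(ct)],np.float32); print('knob',s,cv2.minEnclosingCircle(P))
wm=sub&(R>150)&(G>140)&(B>120)
for ce,s,m in comps(wm,15):
    P=np.array([onz(c,u,v,96)[:2] for v,u in zip(*np.nonzero(m))],np.float32)
    vx=cv2.fitLine(P,2,0,.01,.01).ravel(); print('w',s,onz(c,*ce,96),vx, np.degrees(np.arctan2(vx[1],vx[0])), P.min(0),P.max(0))
sub[:]=0; sub[100:230,180:330]=1
for ce,s,m in comps(sub&(R-B>80)&(G>100),40): print('d',s,onz(c,*ce,51))
for ce,s,m in comps((B-R>60)&(G-R>60)&(abs(G-B)<40),200): print('teal',s,onz(c,*ce,96))
E
```

```text
knob [ 234  161   43   46 1410] ((500.5536193847656, 173.14076232910156), 19.47907066345215)
w [254 188  15  19 120] [502.4488334 185.7365453  96.       ] [7.1763597e-02 9.9742168e-01 5.0245154e+02 1.8575949e+02] 85.884705 [499.7842  177.01814] [505.48764 194.30638]
w [220 217   6   6  28] [540.05474938 183.32820879  96.        ] [  0.7691778    0.63903487 540.0561     183.3297    ] 39.71989 [537.67725 181.00378] [542.20593 185.59639]
d [199 122  16  17 223] [514.17858183 117.12581352  51.        ]
d [292 206  16  15 195] [488.80274633 233.60699335  51.        ]
teal [ 100  171   56   52 1858] [592.88372483 120.9197761   96.        ]
teal [201 305  39  25 749] [599.36293894 260.1405933   96.        ]
```

Request:
{"op": "play_rows", "data": {
  "commands": [
    {"x":-0.0007,"y":-0.0002,"z":0.02,"twist":-7},
    {"x":-0.0007,"y":-0.0002,"z":0.05,"twist":-7},
    {"x":-0.0007,"y":-0.0002,"z":0.08,"twist":-7},
    {"x":-0.0007,"y":-0.0002,"z":0.105,"twist":-7},
    {"x":-0.0007,"y":-0.0002,"z":0.12,"twist":-7},
    {"x":-0.0007,"y":-0.0002,"z":0.13,"twist":-7},
    {"x":-0.0007,"y":-0.0002,"z":0.1377,"twist":-7},
    {"x":-0.0007,"y":-0.0002,"z":0.1377,"twist":-7}
  ],
  "jaw": 0.3
}}

```text
time: 4.4
tool_pos: [501.1, 175.5, 91.5]
tcp_rot: [3.141, -0.001, -2.058]
contact_force: [0.1, 0.3, 0.5]
grip_width: 64.5
finger_force: 0.0
```

Request:
{"op": "play_rows", "data": {
  "commands": [
    {"x":0,"y":0,"z":0,"twist":0},
    {"x":0,"y":0,"z":0,"twist":0},
    {"x":0,"y":0,"z":0,"twist":0},
    {"x":0,"y":0,"z":0,"twist":0},
    {"x":0,"y":0,"z":0,"twist":0},
    {"x":0,"y":0,"z":0,"twist":0},
    {"x":0,"y":0,"z":0,"twist":0},
    {"x":0,"y":0,"z":0,"twist":0}
  ],
  "jaw": 1
}}

```text
time: 5.2
tool_pos: [501.5, 175.6, 92.3]
tcp_rot: [-3.141, 0.0, -2.058]
contact_force: [-1.3, 0.4, 6.3]
grip_width: 35.4
finger_force: 30.0
```

Request:
{"op": "play_rows", "data": {
  "commands": [
    {"x":0,"y":0,"z":-0.005,"twist":0},
    {"x":0,"y":0,"z":-0.015,"twist":0},
    {"x":0,"y":0,"z":-0.03,"twist":0},
    {"x":0,"y":0,"z":-0.05,"twist":0},
    {"x":0,"y":0,"z":-0.07,"twist":0},
    {"x":0,"y":0,"z":-0.09,"twist":0},
    {"x":0,"y":0,"z":-0.1,"twist":0},
    {"x":0,"y":0,"z":-0.1,"twist":0}
  ]
}}

```text
time: 6.0
tool_pos: [501.8, 175.7, 193.4]
tcp_rot: [-3.139, 0.002, -2.058]
contact_force: [0.6, -0.2, -2.5]
grip_width: 35.5
finger_force: 30.0
```

```bash
python3 - <<'E'
from h import *
import cv2
c=cap('wrist','w3.png'); s=cap('side','s3.png'); o=bot.get_obs(); print(o['tool_pos'],o['tcp_rot'],o['finger_force'],o['contact_force'],proj(c,o['tool_pos']),proj(s,o['tool_pos']))
p=np.hstack([c['pixels'][:, :, ::-1],cv2.resize(s['pixels'][60:252,200:456,::-1],(512,384))])
cv2.imwrite('pics/cmb3.png',cv2.resize(p,(800,300),interpolation=cv2.INTER_AREA))
E
```

```text
[500.81867556 175.45497372 191.40116501] [ 3.14082741e+00 -7.47169716e-04 -2.05797549e+00] 29.999684393405914 [-0.29259347  0.20454296 -2.14925229] (np.float64(257.06020388345456), np.float64(268.1348421738057)) (np.float64(248.85160490374264), np.float64(242.8735167688557))
```

View pics/cmb3.png

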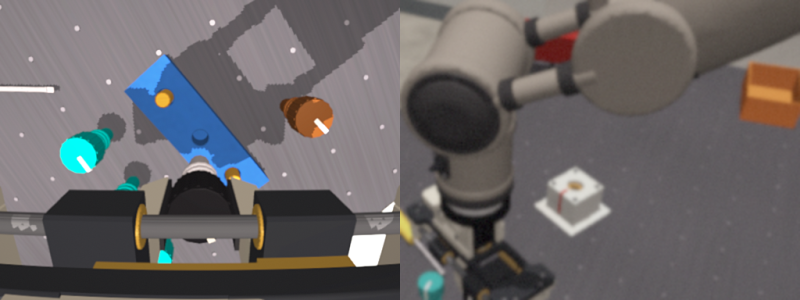

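Request:
{"op": "play_rows", "data": {
  "commands": [
    {"x":0.02,"y":-0.013,"z":0,"twist":8},
    {"x":0.06,"y":-0.04,"z":0,"twist":16},
    {"x":0.1,"y":-0.067,"z":0,"twist":24},
    {"x":0.14,"y":-0.094,"z":0,"twist":32},
    {"x":0.18,"y":-0.121,"z":0,"twist":40},
    {"x":0.22,"y":-0.148,"z":0,"twist":48},
    {"x":0.26,"y":-0.173,"z":0,"twist":56},
    {"x":0.294,"y":-0.195,"z":0,"twist":64}
  ]
}}

```text
time: 6.9
tool_pos: [535.1, -177.8, 190.5]
tcp_rot: [3.141, -0.002, 3.102]
contact_force: [0.8, 0.5, -1.9]
grip_width: 35.5
finger_force: 30.0
```

Request:
{"op": "play_rows", "data": {
  "commands": [
    {"x":0,"y":0.01,"z":0,"twist":0},
    {"x":0,"y":0.024,"z":0,"twist":0},
    {"x":0,"y":0.024,"z":0,"twist":0},
    {"x":0,"y":0.024,"z":0,"twist":0},
    {"x":0,"y":0.024,"z":0,"twist":0},
    {"x":0,"y":0.024,"z":0,"twist":0},
    {"x":0,"y":0.024,"z":0,"twist":0},
    {"x":0,"y":0.024,"z":0,"twist":0}
  ]
}}

```text
time: 7.7
tool_pos: [536.7, -151.5, 192.1]
tcp_rot: [-3.141, 0.0, 3.108]
contact_force: [-0.5, 0.2, -1.9]
grip_width: 35.5
finger_force: 30.0
```

```bash
python3 - <<'E'
from h import *
c=cap('wrist','w4.png'); o=bot.get_obs(); print(o['tool_pos'],o['tcp_rot'],o['finger_force'],proj(c,[488,-199,60]),proj(c,o['tool_pos']-np.array([0,0,88])))
u,v=map(int,proj(c,[488,-199,60])); 
im=c['pixels'].astype(int); R,G,B=im[...,0],im[...,1],im[...,2]
sub=np.zeros(R.shape,bool); sub[max(v-55,0):v+55,max(u-60,0):u+60]=1
for n,M,a in(('red',(R>150)&(G<90)&(B<90),20),('brass',(R-B>60)&(G>70),100),('black',(R<70)&(G<70)&(B<70),20)):
    for ce,s,m in comps(sub&M,a):
        P=np.array([onz(c,x,y,60)[:2] for y,x in zip(*np.nonzero(m))],np.float32)
        print(n,s,ce.round(1),onz(c,*ce,60).round(1),np.round(cv2.minEnclosingCircle(P)[0],1),round(cv2.minEnclosingCircle(P)[1],1))
E
```

```text
[ 536.73371898 -151.57065282  192.04426609] [-3.14145744e+00  6.03212385e-05  3.10826536e+00] 29.999662041664124 (np.float64(192.05111169757265), np.float64(127.233337051203)) (np.float64(255.42407590287974), np.float64(203.9938200969404))
red [216 138  17  11  81] [224.  143.1] [ 501.2 -174.9   60. ] [ 501.2 -174.9] 6.7
brass [175 108  37  38 746] [191.6 127.5] [ 488.2 -199.3   60. ] [ 487.7 -198.4] 14.7
```

View pics/w4.png

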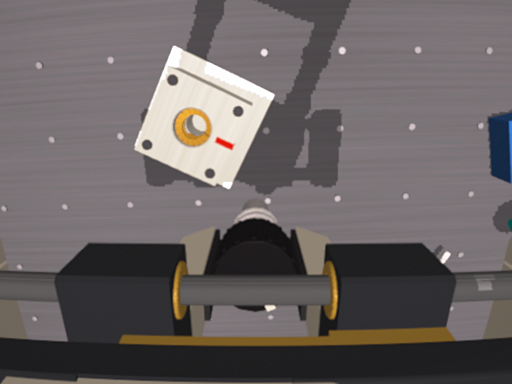

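Request:
{"op": "play_rows", "data": {
  "commands": [
    {"x":0.01,"y":-0.01,"z":0,"twist":8},
    {"x":0.03,"y":-0.03,"z":0,"twist":16},
    {"x":0.0473,"y":-0.0491,"z":0,"twist":24},
    {"x":0.0473,"y":-0.0491,"z":0.005,"twist":32},
    {"x":0.0473,"y":-0.0491,"z":0.015,"twist":40},
    {"x":0.0473,"y":-0.0491,"z":0.025,"twist":48},
    {"x":0.0473,"y":-0.0491,"z":0.035,"twist":51},
    {"x":0.0473,"y":-0.0491,"z":0.035,"twist":51}
  ]
}}

```text
time: 8.55
tool_pos: [487.1, -198.8, 155.9]
tcp_rot: [-3.141, -0.002, 2.218]
contact_force: [-0.5, 0.0, -1.8]
grip_width: 35.3
finger_force: 30.0
```

```bash
python3 - <<'E'
from h import *
c=cap('wrist'); s=cap('side'); o=bot.get_obs(); print(o['tool_pos'],o['tcp_rot'],o['contact_force'],proj(s,[488,-199,60]))
u,v=map(int,proj(s,[488,-199,100]))
p=np.hstack([cv2.resize(s['pixels'][v-45:v+45,u-60:u+60,::-1],(400,300)),cv2.resize(c['pixels'][100:340,96:416,::-1],(400,300))]); cv2.imwrite('pics/cmb5.png',p)
E
```

```text
[ 487.86686103 -199.13263866  157.19880726] [-3.14151855e+00 -1.42254309e-06  2.21968144e+00] [ 0.12747719  0.89529129 -1.8039123 ] (np.float64(311.2399468559616), np.float64(177.59846186234986))
```

View pics/cmb5.png

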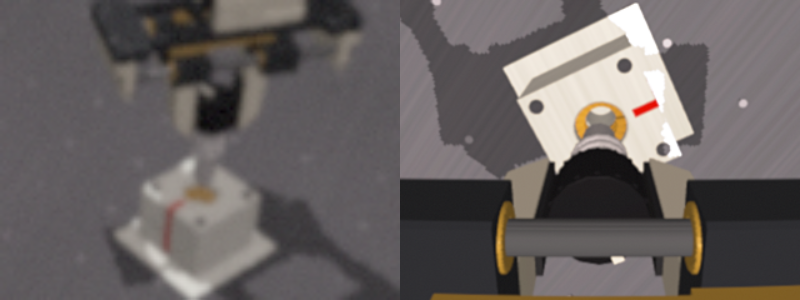

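Request:
{"op": "play_rows", "data": {
  "commands": [
    {"x":0,"y":0,"z":0.004,"twist":0},
    {"x":0,"y":0,"z":0.008,"twist":0},
    {"x":0,"y":0,"z":0.012,"twist":0},
    {"x":0,"y":0,"z":0.016,"twist":0},
    {"x":0,"y":0,"z":0.02,"twist":0},
    {"x":0,"y":0,"z":0.024,"twist":0},
    {"x":0,"y":0,"z":0.028,"twist":0},
    {"x":0,"y":0,"z":0.028,"twist":0}
  ]
}}

```text
time: 9.45
tool_pos: [487.5, -198.9, 128.3]
tcp_rot: [-3.141, -0.001, 2.218]
contact_force: [-0.0, 0.4, -2.3]
grip_width: 35.7
finger_force: 30.0
```

Request:
{"op": "play_rows", "data": {
  "commands": [
    {"x":0,"y":0,"z":0.002,"twist":0},
    {"x":0,"y":0,"z":0.004,"twist":0},
    {"x":0,"y":0,"z":0.006,"twist":0},
    {"x":0,"y":0,"z":0.008,"twist":0},
    {"x":0,"y":0,"z":0.01,"twist":0},
    {"x":0,"y":0,"z":0.012,"twist":0},
    {"x":0,"y":0,"z":0.014,"twist":0},
    {"x":0,"y":0,"z":0.014,"twist":0}
  ]
}}

```text
time: 10.25
tool_pos: [487.7, -199.0, 114.7]
tcp_rot: [-3.141, -0.0, 2.218]
contact_force: [-0.3, 0.7, -1.9]
grip_width: 35.5
finger_force: 30.0
```

Request:
{"op": "play_rows", "data": {
  "commands": [
    {"x":0,"y":0,"z":0.001,"twist":0},
    {"x":0,"y":0,"z":0.002,"twist":0},
    {"x":0,"y":0,"z":0.003,"twist":0},
    {"x":0,"y":0,"z":0.004,"twist":0},
    {"x":0,"y":0,"z":0.005,"twist":0},
    {"x":0,"y":0,"z":0.006,"twist":0},
    {"x":0,"y":0,"z":0.006,"twist":0},
    {"x":0,"y":0,"z":0.006,"twist":0}
  ]
}}

```text
time: 11.05
tool_pos: [487.8, -199.0, 108.9]
tcp_rot: [-3.141, -0.0, 2.218]
contact_force: [-0.4, 0.2, -3.1]
grip_width: 35.3
finger_force: 30.0
```

Request:
{"op": "play_rows", "data": {
  "commands": [
    {"x":0,"y":0,"z":0.0005,"twist":0},
    {"x":0,"y":0,"z":0.001,"twist":0},
    {"x":0,"y":0,"z":0.0015,"twist":0},
    {"x":0,"y":0,"z":0.002,"twist":0},
    {"x":0,"y":0,"z":0.0025,"twist":0},
    {"x":0,"y":0,"z":0.003,"twist":0},
    {"x":0,"y":0,"z":0.003,"twist":0},
    {"x":0,"y":0,"z":0.003,"twist":0}
  ]
}}

```text
time: 11.85
tool_pos: [488.0, -199.2, 107.2]
tcp_rot: [3.141, 0.001, 2.218]
contact_force: [-3.4, 2.7, 9.2]
grip_width: 35.2
finger_force: 30.0
```

Request:
{"op": "play_rows", "data": {
  "commands": [
    {"x":0,"y":0,"z":-0.001,"twist":-4},
    {"x":0,"y":0,"z":-0.0015,"twist":-12},
    {"x":0,"y":0,"z":-0.002,"twist":-20},
    {"x":0,"y":0,"z":-0.0023,"twist":-28},
    {"x":0,"y":0,"z":-0.0026,"twist":-36},
    {"x":0,"y":0,"z":-0.003,"twist":-44},
    {"x":0,"y":0,"z":-0.0033,"twist":-52},
    {"x":0,"y":0,"z":-0.0035,"twist":-60}
  ]
}}

```text
time: 12.65
tool_pos: [487.9, -199.3, 109.4]
tcp_rot: [-3.141, 0.0, -3.012]
contact_force: [0.4, -0.6, -2.8]
grip_width: 35.5
finger_force: 30.0
```

Request:
{"op": "play_rows", "data": {
  "commands": [
    {"x":0,"y":0,"z":0,"twist":-8},
    {"x":0,"y":0,"z":0,"twist":-16},
    {"x":0,"y":0,"z":0,"twist":-24},
    {"x":0,"y":0,"z":0,"twist":-30},
    {"x":0,"y":0,"z":0,"twist":-30},
    {"x":0,"y":0,"z":0,"twist":-30},
    {"x":0,"y":0,"z":0,"twist":-30},
    {"x":0,"y":0,"z":0,"twist":-30}
  ]
}}

```text
time: 13.45
tool_pos: [487.8, -199.1, 109.5]
tcp_rot: [-3.141, -0.0, -2.496]
contact_force: [-0.9, -0.4, -2.5]
grip_width: 35.7
finger_force: 30.0
```

```bash
python3 - <<'E'
from h import *
c=cap('wrist','w6.png'); s=cap('top'); o=bot.get_obs(); print(o['tool_pos'],o['tcp_rot'],o['contact_force'],o['joint_positions'][5])
p=np.hstack([cv2.resize(s['pixels'][170:245,270:370,::-1],(400,300)),cv2.resize(c['pixels'][100:340,96:416,::-1],(400,300))]); cv2.imwrite('pics/cmb6.png',p)
E
```

```text
[ 487.8342936  -199.0702472   109.51115582] [-3.14144429e+00 -3.96574607e-05 -2.49502593e+00] [ 0.60081464  0.30655528 -2.78090065] -2.7501999777641877
```

View pics/cmb6.png

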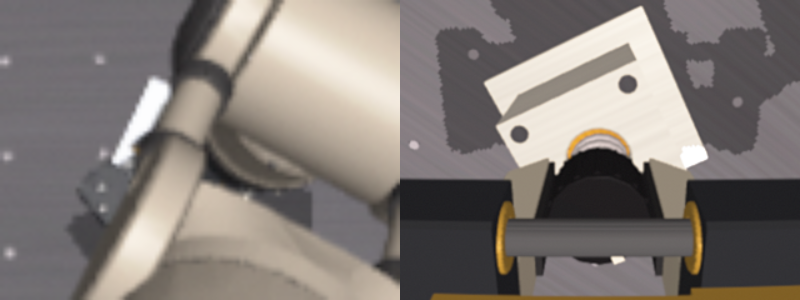

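Request:
{"op": "play_rows", "data": {
  "commands": [
    {"x":0,"y":0,"z":0,"twist":-8},
    {"x":0,"y":0,"z":0,"twist":-15},
    {"x":0,"y":0,"z":0,"twist":-15},
    {"x":0,"y":0,"z":0.0007,"twist":-15},
    {"x":0,"y":0,"z":0.0015,"twist":-15},
    {"x":0,"y":0,"z":0.0022,"twist":-15},
    {"x":0,"y":0,"z":0.003,"twist":-15},
    {"x":0,"y":0,"z":0.003,"twist":-15}
  ]
}}

```text
time: 14.35
tool_pos: [487.8, -199.1, 106.4]
tcp_rot: [3.142, -0.0, -2.233]
contact_force: [0.1, 0.2, -3.3]
grip_width: 35.3
finger_force: 30.0
```

Request:
{"op": "play_rows", "data": {
  "commands": [
    {"x":0,"y":0,"z":0.001,"twist":0},
    {"x":0,"y":0,"z":0.002,"twist":0},
    {"x":0,"y":0,"z":0.003,"twist":0},
    {"x":0,"y":0,"z":0.0035,"twist":0},
    {"x":0,"y":0,"z":0.004,"twist":0},
    {"x":0,"y":0,"z":0.0045,"twist":0},
    {"x":0,"y":0,"z":0.0048,"twist":0},
    {"x":0,"y":0,"z":0.0048,"twist":0}
  ]
}}

```text
time: 15.15
tool_pos: [487.8, -199.1, 101.9]
tcp_rot: [-3.141, -0.0, -2.232]
contact_force: [-0.2, 0.3, -0.2]
grip_width: 35.3
finger_force: 30.0
```

Request:
{"op": "play_rows", "data": {
  "commands": [
    {"x":0,"y":0,"z":-0.0004,"twist":5},
    {"x":0,"y":0,"z":-0.0003,"twist":12},
    {"x":0,"y":0,"z":-0.0001,"twist":20},
    {"x":0,"y":0,"z":0.0001,"twist":28},
    {"x":0,"y":0,"z":0.0003,"twist":36},
    {"x":0,"y":0,"z":0.0005,"twist":44},
    {"x":0,"y":0,"z":0.0007,"twist":52},
    {"x":0,"y":0,"z":0.0008,"twist":58}
  ]
}}

```text
time: 15.95
tool_pos: [487.8, -199.0, 100.8]
tcp_rot: [-3.142, -0.0, 3.033]
contact_force: [0.5, 1.1, -1.8]
grip_width: 35.3
finger_force: 30.0
```

Request:
{"op": "play_rows", "data": {
  "commands": [
    {"x":0,"y":0,"z":0.0002,"twist":8},
    {"x":0,"y":0,"z":0.0004,"twist":16},
    {"x":0,"y":0,"z":0.0005,"twist":24},
    {"x":0,"y":0,"z":0.0007,"twist":32},
    {"x":0,"y":0,"z":0.0009,"twist":40},
    {"x":0,"y":0,"z":0.0011,"twist":48},
    {"x":0,"y":0,"z":0.0012,"twist":56},
    {"x":0,"y":0,"z":0.0013,"twist":58}
  ]
}}

```text
time: 16.75
tool_pos: [487.9, -198.9, 99.5]
tcp_rot: [3.141, 0.0, 2.022]
contact_force: [0.5, 0.8, -1.9]
grip_width: 34.9
finger_force: 30.0
```

Request:
{"op": "play_rows", "data": {
  "commands": [
    {"x":0,"y":0,"z":0.0002,"twist":8},
    {"x":0,"y":0,"z":0.0004,"twist":16},
    {"x":0,"y":0,"z":0.0005,"twist":24},
    {"x":0,"y":0,"z":0.0007,"twist":32},
    {"x":0,"y":0,"z":0.0009,"twist":40},
    {"x":0,"y":0,"z":0.0011,"twist":48},
    {"x":0,"y":0,"z":0.0012,"twist":56},
    {"x":0,"y":0,"z":0.0013,"twist":58}
  ]
}}

```text
time: 17.55
tool_pos: [488.2, -198.9, 98.4]
tcp_rot: [3.141, -0.0, 1.009]
contact_force: [2.3, 1.1, -2.2]
grip_width: 35.6
finger_force: 30.0
```

Request:
{"op": "play_rows", "data": {
  "commands": [
    {"x":0,"y":0,"z":0.0002,"twist":8},
    {"x":0,"y":0,"z":0.0004,"twist":16},
    {"x":0,"y":0,"z":0.0005,"twist":24},
    {"x":0,"y":0,"z":0.0007,"twist":32},
    {"x":0,"y":0,"z":0.0009,"twist":40},
    {"x":0,"y":0,"z":0.0011,"twist":48},
    {"x":0,"y":0,"z":0.0012,"twist":56},
    {"x":0,"y":0,"z":0.0013,"twist":58}
  ]
}}

```text
time: 18.35
tool_pos: [488.4, -199.2, 97.1]
tcp_rot: [3.141, -0.001, -0.003]
contact_force: [1.7, -0.1, -1.9]
grip_width: 35.5
finger_force: 30.0
```

Request:
{"op": "play_rows", "data": {
  "commands": [
    {"x":0,"y":0,"z":0.0002,"twist":8},
    {"x":0,"y":0,"z":0.0004,"twist":16},
    {"x":0,"y":0,"z":0.0005,"twist":24},
    {"x":0,"y":0,"z":0.0007,"twist":32},
    {"x":0,"y":0,"z":0.0009,"twist":40},
    {"x":0,"y":0,"z":0.0011,"twist":48},
    {"x":0,"y":0,"z":0.0012,"twist":56},
    {"x":0,"y":0,"z":0.0013,"twist":58}
  ]
}}

```text
time: 19.15
tool_pos: [488.2, -199.4, 95.8]
tcp_rot: [-3.141, -0.001, -1.015]
contact_force: [0.5, -0.3, -2.2]
grip_width: 35.1
finger_force: 30.0
```

Request:
{"op": "play_rows", "data": {
  "commands": [
    {"x":0,"y":0,"z":0.0002,"twist":8},
    {"x":0,"y":0,"z":0.0004,"twist":16},
    {"x":0,"y":0,"z":0.0005,"twist":24},
    {"x":0,"y":0,"z":0.0007,"twist":32},
    {"x":0,"y":0,"z":0.0009,"twist":40},
    {"x":0,"y":0,"z":0.0012,"twist":48},
    {"x":0,"y":0,"z":0.0014,"twist":53},
    {"x":0,"y":0,"z":0.0016,"twist":56}
  ]
}}

```text
time: 19.95
tool_pos: [487.8, -199.1, 94.2]
tcp_rot: [-3.141, -0.0, -1.991]
contact_force: [-0.7, -0.2, 0.5]
grip_width: 35.4
finger_force: 30.0
```

Request:
{"op": "play_rows", "data": {
  "commands": [
    {"x":0,"y":0,"z":0,"twist":0},
    {"x":0,"y":0,"z":0,"twist":0},
    {"x":0,"y":0,"z":0,"twist":0},
    {"x":0,"y":0,"z":0,"twist":0},
    {"x":0,"y":0,"z":0,"twist":0},
    {"x":0,"y":0,"z":0,"twist":0},
    {"x":0,"y":0,"z":0,"twist":0},
    {"x":0,"y":0,"z":0,"twist":0}
  ]
}}

```text
time: 20.75
tool_pos: [487.9, -199.1, 94.2]
tcp_rot: [-3.141, -0.0, -1.988]
contact_force: [-0.4, -1.0, 0.6]
grip_width: 35.5
finger_force: 30.0
```

```bash
python3 - <<'E'
from h import *
c=cap('wrist','w7.png'); s=cap('side'); o=bot.get_obs(); print(o['tool_pos'],o['tcp_rot'],o['contact_force'],o['finger_force'],o['joint_positions'][5])
u,v=map(int,proj(s,[488,-199,80]))
p=np.hstack([cv2.resize(s['pixels'][v-45:v+45,u-60:u+60,::-1],(400,300)),cv2.resize(c['pixels'][100:340,96:416,::-1],(400,300))]); cv2.imwrite('pics/cmb7.png',p)
E
```

```text
[ 487.90217394 -199.10928575   94.20033321] [-3.14128547e+00 -1.27081777e-04 -1.98809445e+00] [-0.84280854 -1.23199492  1.44810726] 30.0002583861351 3.0260575355069568
```

View pics/cmb7.png

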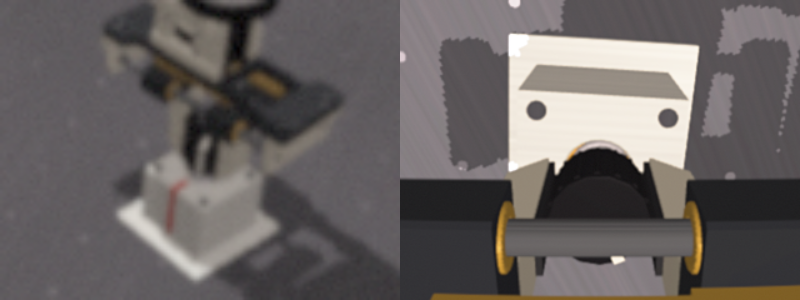

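```bash
python3 -c "
from plant import bot
print(bot.close_job())"
```

```text
the job is handed in; nothing more can be done
None
```

The job is handed in: the screw is started one turn into the nut block and still gripped at 30 N, its point about 6 mm above the block's underside and the white line about 30° anticlockwise of the red line by my estimate (limit about 50°); the hand-in returned no verdict.

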